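# Open the wide tube heater

### The job

Open the wider of the two white tube heaters so that its tubes can be reached: press its black release tab so the lid springs up, then push the lid all the way back until it rests open against its stop. Only press and push with the fingertips: pick nothing up, and leave the narrower heater shut and everything else on the bench where it is.

Things in the scene. Friction and masses are not known exactly. Their poses are not given: they have to be found in the camera images.
- wide: The heater to open: white dry-block tube heater fixed to the bench, 170 mm wide, 210 mm deep, 50 mm tall at its front ledge, 85 mm behind it. Origin: centre of its underside; x axis from its front (black tab in the middle) to its back (hinge), y along its width, z up. A flat grey lid, 12 mm thick, 170 mm wide, 145 mm from hinge to front edge, covers its top.
- wide_pad (a point): Centre of the top face of the wide heater's tab, the point to press: black pad 40 mm wide, 34 mm long (heater x), 77 mm above the bench, 32 mm in front of the shut lid's edge. It rocks about an axis 35 mm behind this point: it gives 10 mm downwards at 3 to 5 N and springs back. Behind it a catch nose stands up to 104 mm above the bench, hooked over the lid's edge.
- wide_tab (a joint): Rocking angle of the wide heater's tab: 0 up, 0.32 rad fully pressed; the lid is let go at about 0.2 rad.
- wide_lid (a joint): Wide lid's angle: 0 shut and caught, 1.85 rad fully open against its stop. Let go by the tab, it is raised by a spring within 1 s to about 0.6 rad (front edge 80 mm up). From there it moves freely (under 2 N at its edge): left before upright it sinks back to 0.6 rad; past upright it stays where it is left, so it must be pushed right back.
- wide_edge (a point): Middle of the wide lid's free front edge, half-way through its 12 mm thickness; moves with the lid. 92 mm above the bench when shut.
- wide_hinge (a point): Middle of the wide lid's hinge axis, 145 mm behind the shut lid's front edge, 92 mm above the bench; the axis runs along the heater's y.
- narrow: The other heater, only 100 mm wide, otherwise built alike (same depth, height, tab, lid and hinge places); to be left shut. Origin and axes as for the wide one. The two stand side by side, either way round.
- narrow_lid (a joint): Lid angle of the narrow heater, 0 shut; must stay shut.
- bucket: Bystander: open yellow plastic bucket, 140 mm wide, 130 mm tall; origin at the underside. Leave where it is.
- reagent: Bystander: amber bottle, 60 mm wide, 140 mm tall; origin at the underside. Leave where it is.
- tipbox: Bystander: clear box with blue lid, 85 x 125 x 56 mm; origin at the underside. Leave where it is.
- jar: Bystander: small capped jar, 48 mm wide, 65 mm tall; origin at the underside. Leave where it is.
- timer: Bystander: flat white timer, 50 x 65 x 18 mm; origin at the underside. Leave where it is.

How it is judged:
By the outcome, as a careful person would: the job done as asked, in the order asked, and still so for the second after the job is handed in, with the robot touching nothing.
It also fails if it takes over 43 s, if anything falls off the work surface, if the arm or the gripper's body presses on something with over 40 N, if the wrist force passes 120 N, or if a joint passes its speed limit or range.

### The arm

A 7-joint arm with a two-finger parallel gripper is mounted at the origin on the work surface. World frame = base frame: x ahead of the robot, y to its left, z up, the work surface at z = 0. Lengths are in m, angles in rad, forces in N, time in s.
With the tool pointing down it reaches from about 0.4 to 0.875 m from the base axis. Payload 4.4 kg.
Tool frame: the origin (TCP) lies at the very end of the fingers, on their centre line; the grasp point (between the pads) lies 19 mm behind it (bot.grip_depth is the distance from the TCP to the grasp point, in m); z points along the fingers, y is the direction in which the jaws open and shut (so a half turn about z gives the same grasp; the last joint's range is limited). The gripper opens to 85 mm and grips with 20 to 120 N. Pads are 22 mm wide; open, the fingers measure 114 mm over their backs; the gripper's body (76 mm by 85 mm) begins 54 mm behind the grasp point. The pads swing forward as they close: fully open they stand 13 mm farther back than shut.
Start: joints at [-1.406, 0.628, 0.038, 1.517, -0.027, 0.996, -0.02], TCP at [0.149, 0.633, 0.197] pointing down, gripper open.
Joint ranges: [-3.06, 3.06], [-0.37, 2.12], [-1.25, 1.32], [0.18, 2.47], [-1.1, 4.24], [0.23, 1.98], [-2.94, 2.94]. Speed limits (rad/s): [2.57, 2.57, 3.14, 3.14, 3.14, 3.14, 3.14].

### API

Orientations are given as a unit quaternion [x, y, z, w].
In Python, from rig import bot gives the robot as it stands. Calls block until the motion is done:
- bot.move_ptp(position, orientation): joint-space move of the TCP to a pose.
- bot.movel(position, frame=None, rate=0.15, force_limit=None): straight line of the TCP; frame=None keeps the orientation; rate is the mean speed in m/s. With force_limit (N) it stops when the force on the tool has changed by that much, and returns True; else False.
- bot.set_joints(angles): joint-space move.
- bot.gripper_to(opening, force=None): opening from 0.0 (shut) to 1.0 (fully open); force is the grip in N (None keeps the last); returns when the fingers have stopped.
- bot.wait(seconds).
- bot.ik(position, orientation): joint angles nearest the present ones, or None.
- bot.snapshot(name): name is "scene" or "top" or "wrist"; returns (picture, depth): 384x512x3 uint8, red, green, blue; 384x512 float32, m along the optical axis (not along the pixel's ray), 0 where there is no reading.
- bot.get_calibration(name): a dict with "fx", "fy", "cx", "cy" (pixels), "k1" (the pictures are not rectified: a ray, as slopes to the right and down, at radius r is drawn at 1 + k1 r^2 times it, then the intrinsics apply), "position" and "attitude" of the camera in the world. Camera axes: x right, y down, z forward; pixel columns grow to the right and rows downward; lengths in m; the calibration is good to about 2 mm. A picture is of the moment at which its call begins: read the wrist's pose just before it. get_calibration takes no time and is no camera call; for the wrist camera it gives the pose at the moment of the call.
A pose or a line that the arm cannot do raises bot.Unreachable and nothing moves.
- bot.sign_off(): hands the job in, once; it reports no verdict.
Readings, each from a call of its own:
- bot.get_clock(): time.
- bot.get_qpos(): joint angles.
- bot.get_joint_vel(): joint speeds.
- bot.get_joint_torque(): joint torques, N m.
- bot.get_ee_pos(): TCP position.
- bot.get_tool_rot(): TCP orientation.
- bot.get_wrist_force(): force on the tool from outside, world axes, zero at the start.
- bot.get_wrist_torque(): the same for the moment, N m.
- bot.get_finger_gap(): opening from 0.0 (shut) to 1.0 (fully open).
Only numpy, scipy, OpenCV 4.12 (cv2) and the standard library are available. Lean on these libraries where they do the work, as an engineer would, in place of code of your own. Each camera call takes 0.05 s, during which the arm holds its last target.

## Working session

There is one attempt and no reset: what is moved stays moved. The work goes in short steps, each a Python script; the robot and the scene stay as the last script left them, time stands still between calls to the robot, and variables do not carry over. Pictures are saved under pics/ and viewed, and the job is handed in when it is done.

```bash
ls; mkdir -p pics; python3 - <<'E'
from rig import bot
import cv2,numpy as np
for n in ["scene","top"]:
    p,d=bot.snapshot(n); cv2.imwrite(f"pics/{n}0.png",p[:,:,::-1]); np.savez(f"{n}0.npz",p=p,d=d)
    c=bot.get_calibration(n); print(n,c)
print(bot.get_clock(),bot.get_tool_rot())
E
```

```text
pics
scene {'fx': 362.54946339721755, 'fy': 362.54946339721755, 'cx': 260.56033664312747, 'cy': 191.86551575882646, 'k1': -0.08905625485571712, 'position': array([0.90387476, 0.53298792, 0.72345749]), 'attitude': array([ 0.2625331 ,  0.88548609, -0.36917097, -0.10345799])}
top {'fx': 401.0554794834528, 'fy': 401.0554794834528, 'cx': 259.2525344543089, 'cy': 194.8741422303599, 'k1': 0.04623238554037182, 'position': array([ 0.44565563, -0.01356483,  1.0431203 ]), 'attitude': array([-0.70482423,  0.70677109, -0.03939236,  0.04632142])}
0.1 [ 1.15131322e-01  9.93349907e-01 -8.54931662e-04 -9.66798466e-05]
```

View pics/scene0.png

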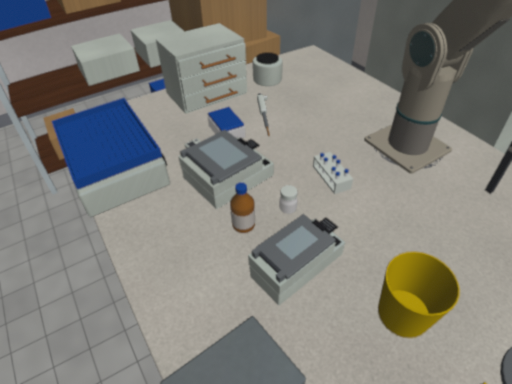

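View pics/top0.png

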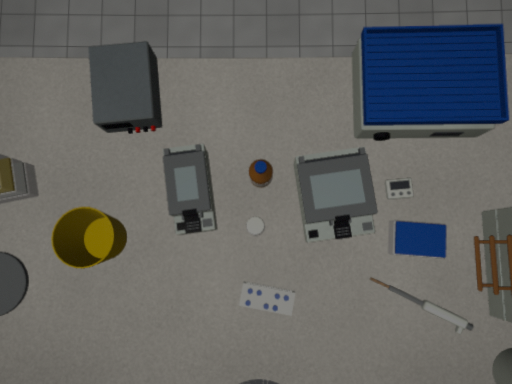

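The scene view shows the wide heater at about (225,165) and the narrow one at (295,255). In the top view the wide heater is at about (338,195), with its tab at (343,227) facing the robot. I'll zoom in there and measure.

```bash
cat > h.py <<'E'
import numpy as np,cv2
from scipy.spatial.transform import Rotation as R
def ray(c,u,v):
    K=np.array([[c['fx'],0,c['cx']],[0,c['fy'],c['cy']],[0,0,1]])
    xy=cv2.undistortPoints(np.array([[[u,v]]],float),K,np.array([c['k1'],0,0,0,0]))[0,0]
    return np.array([xy[0],xy[1],1.0])
def onplane(c,u,v,z):
    d=R.from_quat(c['attitude']).apply(ray(c,u,v)); p=np.array(c['position'])
    return p+d*(z-p[2])/d[2]
def atdepth(c,u,v,D):
    return np.array(c['position'])+R.from_quat(c['attitude']).apply(ray(c,u,v)*D)
E
python3 - <<'E'
from rig import bot
from h import *
f=np.load("top0.npz");p=f['p'];d=f['d'];c=bot.get_calibration("top")
x0,y0,x1,y1=280,135,395,255
cv2.imwrite("pics/topz.png",cv2.resize(p[y0:y1,x0:x1,::-1],None,fx=5,fy=5,interpolation=cv2.INTER_CUBIC))
Z=np.zeros(d.shape);X=Z.copy();Y=Z.copy()
for v in range(y0,y1):
    for u in range(x0,x1):
        q=atdepth(c,u,v,d[v,u]);X[v,u],Y[v,u],Z[v,u]=q
np.set_printoptions(linewidth=220)
print((Z[140:250:4,284:392:5]*1000).astype(int))
# pad/tab dark mask
g=p.astype(int)
m=np.zeros(d.shape,np.uint8); m[y0:y1,x0:x1]=(g.max(2)<60)[y0:y1,x0:x1]*255
n,l,s,ce=cv2.connectedComponentsWithStats(m); print(s[1:],ce[1:])
# lid
hs=g.max(2)-g.min(2)
lm=((g.max(2)>60)&(g.max(2)<125)).astype(np.uint8)*255; a=np.zeros_like(lm);a[y0:y1,x0:x1]=lm[y0:y1,x0:x1]
a=cv2.morphologyEx(a,cv2.MORPH_OPEN,np.ones((3,3)))
cs,_=cv2.findContours(a,cv2.RETR_EXTERNAL,cv2.CHAIN_APPROX_NONE)
k=max(cs,key=cv2.contourArea); r=cv2.minAreaRect(k); print(r)
for b in cv2.boxPoints(r): print(b,onplane(c,b[0],b[1],.098))
E
```

```text
[[   0    1    0    3    1    0    0    3   -1    1    1    0    2    0    0    0    0    1   -2   33    2    1]
 [  -1   -2    1    0    2    3   -1    0    0   -1    0    3    2    0    1    0    0    0    0    0    0    2]
 [   3   -1    0    0    0    0    0    1    2    0   -1    0   -3    0   85  100  101    2    2    0   -2   -2]
 [   0   -1    0    0   -1    2    0    1   85   82   83   85   85   84   86   96  103    0    0    0   -1    1]
 [   2    3    0  103   86   83   86   85   85   87   98   97   97   97   99  100   99    0    0    0    0    0]
 [  -1    0    2   97  105   99   99   99   97   95   97   97   98   99   96   99  100    0    2    0    0    1]
 [   0    0   26   97   97   99   97  101   99   98   98   99   98   98  101   97   97    0   -1    0    2    3]
 [   0    2   10   96  101   98   95   97   98   97   99   96   97   98   99   98   98   98    1    1    1    1]
 [   1   -1   -1   98   98   97   98  100   98   97  102  100  100   98  102   99   99   98   -1    1    0 1043]
 [  -3    1    1   94   96   99   99  100   99   98  103  100  101   97  101  101  
[... 1917 characters left out ...]
 2    1    3    0   -2   -1   18]
 [  -4    1   -1    4    0    0   -1    0    0    0    3   -1    0   -1    0    0    0   -3    0    0    1   17]]
[[373 135  18   6  89]
 [304 149  60  14 149]
 [390 182   5   7  28]
 [334 214  18  25 371]
 [330 220   1   4   4]
 [309 230   9   8  64]] [[381.07865169 137.06741573]
 [333.79865772 157.2885906 ]
 [392.46428571 185.03571429]
 [341.96495957 226.30727763]
 [330.         221.5       ]
 [312.921875   233.5       ]]
((337.0, 194.5), (119.0, 114.0), 90.0)
[280. 135.] [ 0.70631227 -0.05481159  0.098     ]
[394. 135.] [ 0.70423841 -0.32743859  0.098     ]
[394. 254.] [ 0.42219627 -0.31548012  0.098     ]
[280. 254.] [ 0.42201954 -0.05242383  0.098     ]
```

View pics/topz.png

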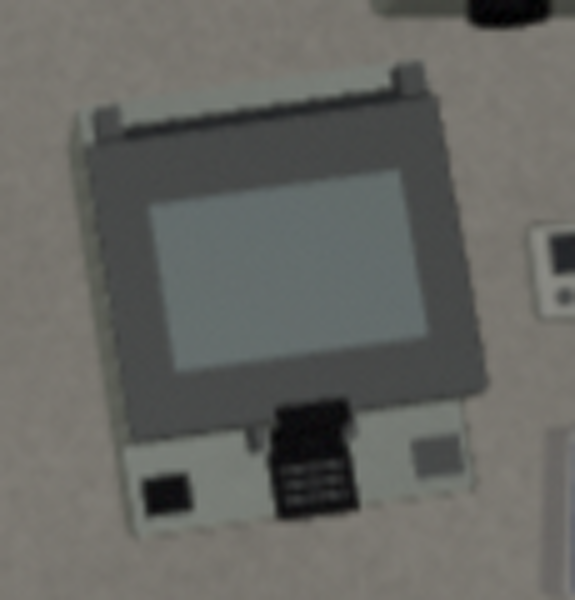

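The zoom shows the lid corners at full-image pixels of about (306,223), (377,212), (298,165) and (367,155), with the pad centre around (343,231).

```bash
python3 - <<'E'
from rig import bot
from h import *
f=np.load("top0.npz");p=f['p'];d=f['d'];c=bot.get_calibration("top")
for u,v in [(306,223),(377.2,212),(298,165),(367.4,154.6)]: print('lid',onplane(c,u,v,.098).round(4))
P=[];
for v in range(135,255):
    for u in range(285,388):
        q=atdepth(c,u,v,d[v,u]);P.append([*q,u,v,p[v,u].max()])
P=np.array(P)
L=P[(P[:,2]>.093)&(P[:,2]<.103)&(P[:,0]>.46)]
L=L[(L[:,5]>60)]
r=cv2.minAreaRect(L[:,:2].astype(np.float32)); print(r)
B=P[(P[:,2]>.07)&(P[:,2]<.083)&(P[:,5]<85)&(P[:,4]>220)&(P[:,3]>330)&(P[:,3]<354)]
print('pad',len(B),B[:,:3].mean(0),cv2.minAreaRect(B[:,:2].astype(np.float32)))
for u,v in [(335.5,226.5),(349.5,224.5),(335.5,238),(351.5,237)]: print('padc',onplane(c,u,v,.077).round(4))
E
```

```text
lid [ 0.4939 -0.1141  0.098 ]
lid [ 0.5195 -0.281   0.098 ]
lid [ 0.6325 -0.0972  0.098 ]
lid [ 0.6569 -0.2629  0.098 ]
((0.5848969221115112, -0.18716508150100708), (0.15836653113365173, 0.16937433183193207), 8.001202583312988)
pad 288 [ 0.48028783 -0.20098324  0.07742526] ((0.4802142381668091, -0.19960595667362213), (0.04168371483683586, 0.04594505950808525), 3.3389217853546143)
padc [ 0.4865 -0.1866  0.077 ]
padc [ 0.4913 -0.2201  0.077 ]
padc [ 0.4592 -0.1859  0.077 ]
padc [ 0.4615 -0.2239  0.077 ]
```

```bash
cat >> h.py <<'E'
PSI=0.1385; HX=np.array([np.cos(PSI),np.sin(PSI),0]); HY=np.array([-np.sin(PSI),np.cos(PSI),0]); UZ=np.array([0,0,1.])
PAD=np.array([.475,-.2025,.077]); HINGE=PAD+.177*HX; HINGE[2]=.092
TH=np.radians(30)
def quat(th=TH):
    z=np.sin(th)*HX-np.cos(th)*UZ; x=np.cross(HY,z)
    return R.from_matrix(np.c_[x,HY,z]).as_quat()
def pushpt(phi,s=.012):
    u=np.array([-np.cos(phi),np.sin(phi)]);n=np.array([np.sin(phi),np.cos(phi)])
    f=np.array([np.cos(TH),np.sin(TH)]);b=np.array([-np.sin(TH),np.cos(TH)])
    if phi<np.pi/2-TH: t=.145*u-.006*n-s*b
    else: t=(.145-s)*u-.006*n
    t=t-.011*f
    return HINGE+t[0]*HX+t[1]*UZ
E
python3 - <<'E'
from rig import bot
from h import *
q=quat()
for P in [PAD+[0,0,.04],PAD-[0,0,.005],*[pushpt(a) for a in np.arange(.5,1.96,.2)]]:
    print(P.round(3),np.round(bot.ik(P,q),2) if bot.ik(P,q) is not None else None)
bot.gripper_to(0.0)
p=bot.get_ee_pos(); bot.movel([p[0],p[1],.36],rate=.25)
print(bot.get_clock())
E
```

```text
[ 0.475 -0.202  0.117] [ 1.29  0.73 -1.04  2.37  1.96  0.33  0.33]
[ 0.475 -0.202  0.072] [ 1.18  0.79 -0.87  2.41  2.43  0.35 -0.1 ]
[ 0.518 -0.197  0.14 ] [ 1.22  0.69 -1.05  2.28  1.66  0.31  0.57]
[ 0.533 -0.194  0.165] [ 1.22  0.65 -1.07  2.23  1.39  0.31  0.8 ]
[ 0.553 -0.192  0.186] [ 1.2   0.62 -1.07  2.17  1.17  0.32  0.99]
[ 0.576 -0.188  0.202] [ 1.06  0.54 -0.88  2.11  0.75  0.25  1.37]
[ 0.6   -0.185  0.213] [ 1.02  0.54 -0.88  2.05  0.69  0.29  1.41]
[ 0.626 -0.182  0.219] [ 0.75  0.47 -0.51  2.   -0.04  0.25  2.08]
[ 0.652 -0.178  0.219] [ 0.71  0.5  -0.51  1.94  0.06  0.28  1.98]
[ 0.678 -0.174  0.214] [ 0.2   0.51  0.21  1.9  -0.93  0.43  2.86]
1.6667
```

```bash
python3 - <<'E'
from rig import bot
from h import *
bot.move_ptp(PAD-.03*HX+[0,0,.25],quat(0.0))
print(bot.get_clock(),np.round(bot.get_qpos(),2),bot.get_ee_pos())
for th in (15,22,30):
  print(th)
  for P in [PAD+[0,0,.04],PAD-[0,0,.01],*[pushpt(a) for a in np.arange(.5,1.96,.35)]]:
    s=bot.ik(P,quat(np.radians(th))); print(P.round(3),None if s is None else np.round(s,2))
E
```

```text
4.7833 [-0.43  0.5   1.26  1.77 -0.51  1.25  2.68] [ 0.44569746 -0.20601733  0.32686168]
15
[ 0.475 -0.202  0.117] [ 0.31  0.5   0.2   2.19 -0.81  0.34  2.94]
[ 0.475 -0.202  0.067] [ 0.93  0.68 -0.7   2.21  1.15  0.32  1.01]
[ 0.518 -0.197  0.14 ] [ 0.07  0.53  0.48  2.09 -0.87  0.51  2.94]
[ 0.548 -0.192  0.181] [-0.14  0.56  0.77  1.99 -0.89  0.71  2.91]
[ 0.588 -0.187  0.208] [-0.26  0.63  0.96  1.87 -0.93  0.88  2.88]
[ 0.632 -0.181  0.219] [-0.27  0.68  0.97  1.76 -0.92  0.95  2.79]
[ 0.678 -0.174  0.214] [-0.26  0.75  0.96  1.65 -0.94  0.99  2.73]
22
[ 0.475 -0.202  0.117] [ 1.13  0.63 -0.89  2.27  1.26  0.29  0.93]
[ 0.475 -0.202  0.067] [ 1.1   0.75 -0.87  2.31  1.75  0.33  0.49]
[ 0.518 -0.197  0.14 ] [ 0.95  0.55 -0.7   2.17  0.7   0.24  1.43]
[ 0.548 -0.192  0.181] [ 0.26  0.43  0.22  2.09 -0.81  0.42  2.87]
[ 0.588 -0.187  0.208] [-0.03  0.48  0.59  1.98 -0.92  0.61  2.91]
[ 0.632 -0.181  0.219] [-0.16  0.57  0.77  1.87 -0.98  0.74  2.89]
[ 0.678 -0.174  0.214] [-0.22  0.67  0.86  1.77 -1.05  0.83  2.87]
30
[ 0.475 -0.202  0.117] [ 1.29  0.73 -1.04  2.37  1.96  0.33  0.33]
[ 0.475 -0.202  0.067] [ 1.27  0.89 -1.05  2.41  2.17  0.48  0.18]
[ 0.518 -0.197  0.14 ] [ 1.22  0.69 -1.05  2.28  1.66  0.31  0.57]
[ 0.548 -0.192  0.181] [ 1.2   0.63 -1.07  2.18  1.22  0.32  0.94]
[ 0.588 -0.187  0.208] [ 0.54  0.41 -0.14  2.09 -0.85  0.28  2.91]
[ 0.632 -0.181  0.219] [ 0.35  0.44  0.04  1.99 -0.85  0.36  2.85]
[ 0.678 -0.174  0.214] [ 0.19  0.51  0.22  1.9  -0.94  0.43  2.87]
```

```bash
python3 - <<'E'
from rig import bot
from h import *
bot.set_joints([.41,.35,.038,1.75,-.027,1.0,0.0])
print(bot.get_clock(),np.round(bot.get_qpos(),2),bot.get_ee_pos(), R.from_quat(bot.get_tool_rot()).as_matrix().round(2))
def qq(th,k):
    z=np.sin(th)*HX-np.cos(th)*UZ; x=np.cross(HY,z)
    M=np.c_[x,HY,z]
    return (R.from_matrix(M)*R.from_euler('z',k*90,degrees=True)).as_quat()
for th in (15,22,30):
 for k in range(4):
  print(th,k)
  for P in [PAD+[0,0,.04],PAD-[0,0,.01],*[pushpt(a) for a in np.arange(.5,1.96,.7)]]:
    s=bot.ik(P,qq(np.radians(th),k)); print(P.round(3),None if s is None else np.round(s,2))
E
```

```text
7.0667 [ 0.41  0.35  0.04  1.75 -0.03  1.    0.  ] [ 0.47677785 -0.24996211  0.284502  ] [[ 0.44  0.9   0.04]
 [ 0.9  -0.44 -0.01]
 [ 0.01  0.04 -1.  ]]
15 0
[ 0.475 -0.202  0.117] [ 0.8   0.52 -0.48  2.18  0.36  0.28  1.77]
[ 0.475 -0.202  0.067] [ 0.93  0.68 -0.7   2.21  1.15  0.32  1.01]
[ 0.518 -0.197  0.14 ] [ 0.76  0.52 -0.5   2.07  0.33  0.39  1.76]
[ 0.588 -0.187  0.208] [ 0.7   0.5  -0.53  1.85  0.25  0.62  1.77]
[ 0.678 -0.174  0.214] [ 0.59  0.61 -0.52  1.62  0.31  0.74  1.69]
15 1
[ 0.475 -0.202  0.117] [ 0.63  0.5  -0.24  2.18 -0.1   0.25  0.66]
[ 0.475 -0.202  0.067] [ 0.93  0.68 -0.7   2.21  1.15  0.32 -0.56]
[ 0.518 -0.197  0.14 ] [ 0.56  0.49 -0.21  2.08 -0.08  0.36  0.59]
[ 0.588 -0.187  0.208] [ 0.46  0.46 -0.18  1.85 -0.06  0.6   0.49]
[ 0.678 -0.174  0.214] [ 0.37  0.57 -0.16  1.63 -0.01  0.71  0.39]
15 2
[ 0.475 -0.202  0.117] [ 0.49  0.49 -0.04  2.19 -0.48  0.28 -0.53]
[ 0.475 -0.202  0.067] [ 0.93  0.68 -0.7   2.21  1.15  0.32 -2.13]
[ 0.518 -0.197  0.14 ] [ 0.38  0.48  0.04  2.08 -0.42  0.38 -0.65]
[ 0.588 -0.187  0.208] [ 0.23  0.46  0.15  1.86 -0.33  0.62 -
[... 2432 characters left out ...]
9 -0.17  0.29  0.6 ]
30 2
[ 0.475 -0.202  0.117] [ 1.29  0.73 -1.04  2.37  1.96  0.33 -2.82]
[ 0.475 -0.202  0.067] [ 1.07  0.74 -0.69  2.41  2.82  0.31  2.65]
[ 0.518 -0.197  0.14 ] [ 1.22  0.69 -1.05  2.28  1.66  0.31 -2.57]
[ 0.588 -0.187  0.208] [ 0.56  0.41 -0.18  2.09 -0.81  0.27 -0.27]
[ 0.678 -0.174  0.214] [ 0.37  0.5  -0.04  1.9  -0.66  0.34 -0.52]
30 3
[ 0.475 -0.202  0.117] [ 1.29  0.73 -1.04  2.37  1.96  0.33  1.9 ]
[ 0.475 -0.202  0.067] [ 1.27  0.89 -1.05  2.41  2.17  0.48  1.75]
[ 0.518 -0.197  0.14 ] [ 1.22  0.69 -1.05  2.28  1.66  0.31  2.14]
[ 0.588 -0.187  0.208] [ 0.4   0.41  0.04  2.1  -1.02  0.34 -1.64]
[ 0.678 -0.174  0.214] [ 0.12  0.52  0.33  1.9  -1.03  0.48 -1.76]
```

```bash
sed -i 's/radians(30)/radians(18)/; s/return R.from_matrix(np.c_\[x,HY,z\])/return R.from_matrix(np.c_[-x,-HY,z])/' h.py; python3 - <<'E'
from rig import bot
from h import *
q8=quat(np.radians(8))
B=PAD-.002*HX
for P in [B+[0,0,.06],B-[0,0,.018]]: print(np.round(bot.ik(P,q8),2))
for a in (.4,.5,.9,1.3,1.6,1.9): print(np.round(bot.ik(pushpt(a),quat()),2))
bot.move_ptp(B+[0,0,.06],q8)
print(bot.get_clock(),np.round(bot.get_qpos(),2),bot.get_ee_pos())
for n in ["scene","wrist"]:
    p,d=bot.snapshot(n); cv2.imwrite(f"pics/{n}1.png",p[:,:,::-1])
E
```

```text
[ 0.31  0.48  0.13  2.08 -0.29  0.49 -0.76]
[ 0.38  0.62  0.03  2.13 -0.32  0.29 -0.72]
[ 0.49  0.49 -0.07  2.15 -0.53  0.27 -0.51]
[ 0.45  0.47 -0.03  2.13 -0.51  0.31 -0.53]
[ 0.34  0.43  0.08  2.01 -0.44  0.47 -0.66]
[ 0.25  0.45  0.13  1.88 -0.38  0.58 -0.77]
[ 0.21  0.49  0.15  1.78 -0.36  0.63 -0.83]
[ 0.18  0.55  0.16  1.69 -0.35  0.65 -0.87]
7.825 [ 0.31  0.48  0.13  2.07 -0.29  0.49 -0.76] [ 0.47409726 -0.20323996  0.13758826]
```

```bash
python3 -c "
import cv2,numpy as np
a=cv2.imread('pics/scene1.png');b=cv2.imread('pics/wrist1.png')
a=cv2.resize(a[100:240,130:310],(512,398));b=cv2.resize(b,(512,384))[:,:288] if 0 else b
cv2.imwrite('pics/c1.png',cv2.resize(np.hstack([a[:384],b]),(800,300)))"
```

```text
(no output)
```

View pics/c1.png

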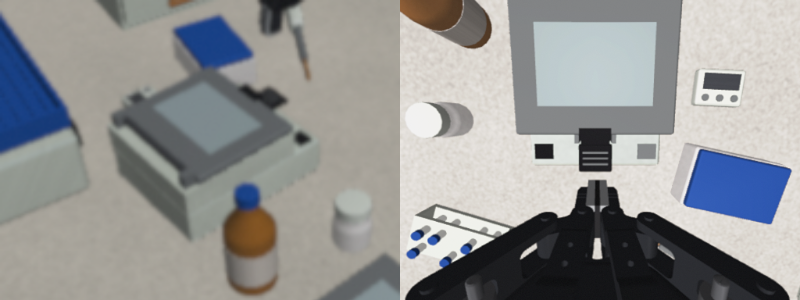

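The wrist view shows the closed fingertips (595,185) in line with the tab (596,155). Now I'll press it.

```bash
python3 - <<'E'
from rig import bot
from h import *
B=PAD-.002*HX
bot.movel(B+[0,0,.012],rate=.1)
f0=bot.get_wrist_force()
hit=None
for z in (.004,-.004,-.008,-.011,-.0135,-.016):
    hit=bot.movel(B+[0,0,z],rate=.04,force_limit=15)
    print(z,hit,bot.get_ee_pos().round(4),(np.array(bot.get_wrist_force())-f0).round(1))
    if hit: break
bot.wait(.3)
p,d=bot.snapshot("scene"); cv2.imwrite("pics/scene2.png",cv2.resize(p[80:240,130:330,::-1],(800,600)))
print(bot.get_clock())
E
```

```text
0.004 False [ 0.473  -0.2027  0.081 ] [-1.  -0.2 -1.3]
-0.004 False [ 0.4727 -0.2026  0.0726] [-0.1  0.3 -0. ]
-0.008 False [ 0.4728 -0.2027  0.0688] [-0.9 -0.9 -0.4]
-0.011 False [ 0.4729 -0.2027  0.0658] [-1.2 -0.  -0.4]
-0.0135 False [ 0.4729 -0.2027  0.0633] [-0.7 -1.1 -0.2]
-0.016 False [ 0.4729 -0.2027  0.0608] [-1.2 -0.2 -0.5]
10.6083
```

View pics/scene2.png

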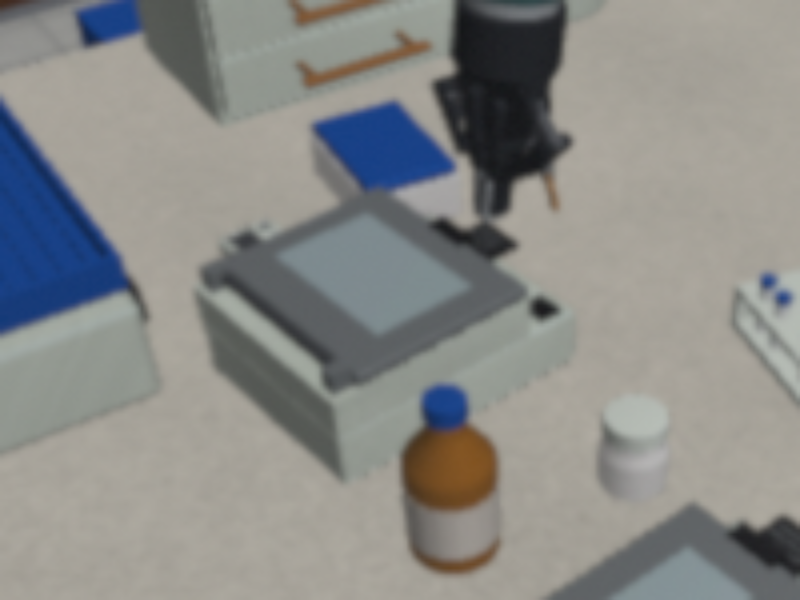

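The lid has not moved and there is no contact force. The fingertips end at (490,210), apparently short of the pad, so I'll compare them with where the TCP should project.

```bash
python3 - <<'E'
from rig import bot
from h import *
def proj(c,P):
    q=R.from_quat(c['attitude']).inv().apply(np.array(P)-c['position']); a=q[:2]/q[2]; a=a*(1+c['k1']*(a@a)); return np.array([c['fx']*a[0]+c['cx'],c['fy']*a[1]+c['cy'],q[2]])
s=bot.get_calibration("scene"); t=bot.get_calibration("top"); w=bot.get_calibration("wrist")
e=bot.get_ee_pos()
def zs(P): 
    u=proj(s,P); return ((u[0]-130)*4,(u[1]-80)*3.75)
print('tcp',e,zs(e),'pad',zs(PAD),'hinge',zs(HINGE),'edge',zs(PAD+.032*HX+[0,0,.021]))
p,d=bot.snapshot("top"); cv2.imwrite("pics/top3.png",cv2.resize(p[135:255,280:395,::-1],None,fx=5,fy=5))
print('top tcp',(proj(t,e)[:2]-[280,135])*5)
p,d=bot.snapshot("wrist"); cv2.imwrite("pics/wrist3.png",p[:,:,::-1]); print('wrist',proj(w,e),proj(w,PAD), bot.get_finger_gap())
E
```

```text
tcp [ 0.47306659 -0.20278731  0.06104831] (np.float64(482.9540156559873), np.float64(252.03707333894198)) pad (np.float64(480.2723086211922), np.float64(236.86220836735927)) hinge (np.float64(275.6981072084959), np.float64(320.6068268652385)) edge (np.float64(444.6752596085016), np.float64(231.75849797054053))
top tcp [305.78725585 486.64901748]
wrist [2.52262330e+02 2.19186493e+02 1.92586214e-01] [2.52235180e+02 2.22708649e+02 1.76530275e-01] -0.003762854462405507
```

View pics/top3.png

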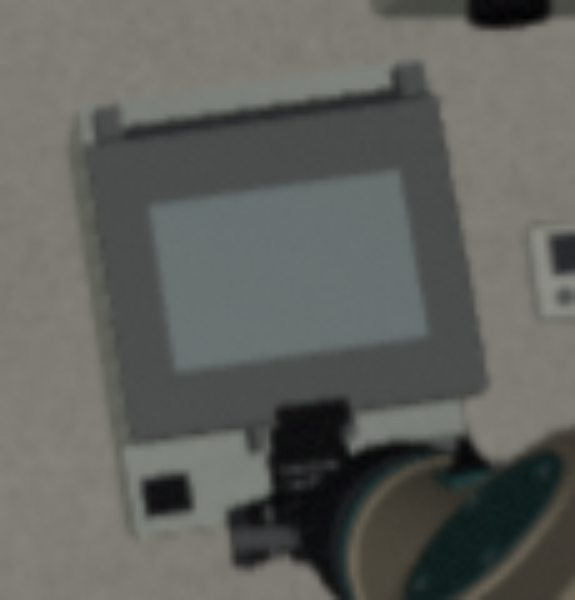

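View pics/wrist3.png

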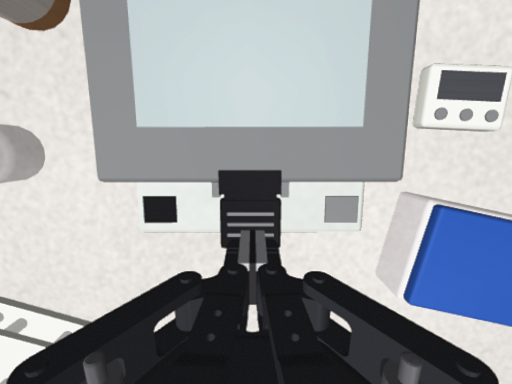

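```bash
python3 - <<'E'
from rig import bot
from h import *
np.set_printoptions(linewidth=200)
c=bot.get_calibration("wrist"); p,d=bot.snapshot("wrist")
for v in range(196,262,4):
    print(v,[(u,*((atdepth(c,u,v,d[v,u])*1000).astype(int))) for u in (228,246,252,258,274) if d[v,u]>0])
c=bot.get_calibration("scene"); p,d=bot.snapshot("scene")
for v in range(122,150,2):
    print(v,[(u,*((atdepth(c,u,v,d[v,u])*1000).astype(int))) for u in (248,250,252,254,256) if d[v,u]>0])
E
```

```text
196 [(228, np.int64(490), np.int64(-184), np.int64(76)), (246, np.int64(491), np.int64(-196), np.int64(76)), (252, np.int64(492), np.int64(-199), np.int64(77)), (258, np.int64(492), np.int64(-203), np.int64(76)), (274, np.int64(494), np.int64(-213), np.int64(77))]
200 [(228, np.int64(487), np.int64(-185), np.int64(77)), (246, np.int64(489), np.int64(-196), np.int64(77)), (252, np.int64(489), np.int64(-200), np.int64(77)), (258, np.int64(490), np.int64(-204), np.int64(76)), (274, np.int64(491), np.int64(-214), np.int64(77))]
204 [(228, np.int64(485), np.int64(-185), np.int64(77)), (246, np.int64(486), np.int64(-196), np.int64(77)), (252, np.int64(487), np.int64(-200), np.int64(76)), (258, np.int64(487), np.int64(-204), np.int64(76)), (274, np.int64(489), np.int64(-214), np.int64(76))]
208 [(228, np.int64(482), np.int64(-185), np.int64(78)), (246, np.int64(484), np.int64(-197), np.int64(77)), (252, np.int64(484), np.int64(-200), np.int64(77)), (258, np.int64(485), np.int64(-204), np.int64(77)), (274, np.int64(486), np.int64(-214), np.int64(78))]
212 [(228, np.int64(480), np.int64(-186)
[... 6480 characters left out ...]
 np.int64(77)), (252, np.int64(474), np.int64(-192), np.int64(79)), (254, np.int64(468), np.int64(-190), np.int64(78)), (256, np.int64(462), np.int64(-189), np.int64(77))]
146 [(248, np.int64(502), np.int64(-168), np.int64(100)), (250, np.int64(483), np.int64(-188), np.int64(79)), (252, np.int64(480), np.int64(-182), np.int64(81)), (254, np.int64(473), np.int64(-182), np.int64(78)), (256, np.int64(468), np.int64(-180), np.int64(77))]
148 [(248, np.int64(506), np.int64(-160), np.int64(99)), (250, np.int64(501), np.int64(-158), np.int64(99)), (252, np.int64(482), np.int64(-180), np.int64(76)), (254, np.int64(427), np.int64(-259), np.int64(1)), (256, np.int64(422), np.int64(-255), np.int64(2))]
```

Both cameras put the true fingertips at z≈0.098 while the reported TCP is 0.061. The real fingertips therefore sit about 37 mm behind the reported TCP along the tool axis. I'll add that as a tool offset.

```bash
cat >> h.py <<'E'
DT=.037
def tz(th): return np.sin(th)*HX-np.cos(th)*UZ
def cmd(P,th): return np.array(P)+DT*tz(th)   # true tip -> commanded TCP
E
python3 - <<'E'
from rig import bot
from h import *
print(bot.get_clock())
for th in (0,4,8):
  t=np.radians(th); B=PAD-.003*HX
  for z in (.02,-.016): print(th,np.round(bot.ik(cmd(B+[0,0,z],t),quat(t)),2))
for th in (10,18):
  t=np.radians(th)
  for a in (.4,.6,.9,1.3,1.6,1.95): print(th,np.round(bot.ik(cmd(pushpt(a),t),quat(t)),2))
E
```

```text
10.8083
0 [ 0.2   0.66  0.23  2.02 -0.29  0.49 -0.79]
0 [ 0.23  0.72  0.18  2.04 -0.31  0.41 -0.78]
4 [ 0.28  0.63  0.14  2.07 -0.32  0.4  -0.75]
4 [ 0.31  0.7   0.1   2.09 -0.33  0.31 -0.73]
8 [ 0.37  0.62  0.05  2.12 -0.35  0.3  -0.7 ]
8 [ 0.25  0.7   0.22  2.15 -0.86  0.28 -0.19]
10 [ 0.32  0.58  0.07  2.05 -0.35  0.38 -0.73]
10 [ 0.28  0.55  0.12  2.   -0.34  0.46 -0.76]
10 [ 0.21  0.53  0.18  1.91 -0.33  0.57 -0.81]
10 [ 0.13  0.56  0.25  1.77 -0.33  0.7  -0.85]
10 [ 0.09  0.6   0.29  1.67 -0.35  0.77 -0.88]
10 [ 0.06  0.67  0.31  1.55 -0.37  0.81 -0.9 ]
18 [ 0.4   0.57  0.04  2.16 -0.91  0.24 -0.14]
18 [ 0.48  0.53 -0.1   2.11 -0.43  0.26 -0.63]
18 [ 0.39  0.5  -0.02  2.02 -0.4   0.37 -0.7 ]
18 [ 0.28  0.51  0.07  1.89 -0.38  0.5  -0.78]
18 [ 0.22  0.54  0.12  1.79 -0.38  0.56 -0.82]
18 [ 0.18  0.61  0.15  1.69 -0.39  0.6  -0.85]
```

Pressing with a 4° tilt.

```bash
python3 - <<'E'
from rig import bot
from h import *
t=np.radians(4); B=PAD-.003*HX
bot.movel(cmd(B+[0,0,.022],t),frame=quat(t),rate=.08)
f0=np.array(bot.get_wrist_force())
for z in (.008,.002,-.003,-.006,-.009,-.012,-.015,-.018):
    hit=bot.movel(cmd(B+[0,0,z],t),rate=.04,force_limit=15)
    print(z,hit,bot.get_ee_pos().round(4),(np.array(bot.get_wrist_force())-f0).round(1))
    if hit: break
bot.wait(.4)
p,d=bot.snapshot("scene"); cv2.imwrite("pics/scene4.png",cv2.resize(p[80:240,130:330,::-1],(800,600)))
print(bot.get_clock())
E
```

```text
0.008 False [ 0.4741 -0.2027  0.0478] [ 1.2 -0.5  1. ]
0.002 False [ 0.4747 -0.2027  0.042 ] [ 0.7 -0.4  1.1]
-0.003 False [ 0.4745 -0.2027  0.037 ] [ 1.  -1.1  1.7]
-0.006 False [ 0.4747 -0.2027  0.0342] [ 0.5 -0.9  5.2]
-0.009 False [ 0.475  -0.2027  0.0324] [-1.2  0.2 16.4]
-0.012 False [ 0.4752 -0.2028  0.0317] [-7.7  1.5 41.8]
-0.015 False [ 0.4754 -0.2029  0.0311] [-14.4   3.7  67.9]
-0.018 False [ 0.4756 -0.203   0.0306] [-19.6   6.9  94.8]
13.8333
```

View pics/scene4.png

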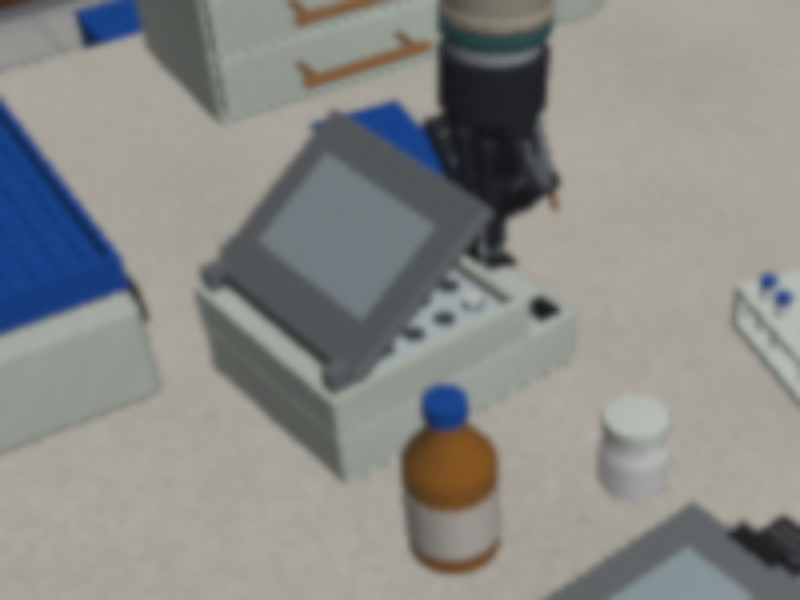

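The lid has sprung up and its front edge is at about (490,210). The force peaked at 95 N because force_limit did not trip. From here I'll check the force myself in small steps. Next I'll release the tab and move in front of the lid.

```bash
python3 - <<'E'
from rig import bot
from h import *
t=np.radians(4); B=PAD-.003*HX
bot.movel(cmd(B+[0,0,.005],t),rate=.08)
print((np.array(bot.get_wrist_force())).round(1))
bot.movel(cmd(B-.035*HX+[0,0,.05],t),rate=.12)
bot.movel(cmd(pushpt(.4)-.03*HX,TH),frame=quat(),rate=.12)
print(bot.get_clock(),bot.get_ee_pos(),bot.get_wrist_force().round(1))
p,d=bot.snapshot("scene"); cv2.imwrite("pics/scene5.png",cv2.resize(p[80:240,130:330,::-1],(800,600)))
p,d=bot.snapshot("wrist"); cv2.imwrite("pics/wrist5.png",p[:,:,::-1])
E
```

```text
[ 0.1  0.7 -0.3]Traceback (most recent call last):
  File "<stdin>", line 7, in <module>
rig.Unreachable: the arm cannot follow that straight line within its joint ranges
```

```bash
sed -i 's/radians(18)/radians(12)/' h.py; python3 - <<'E'
from rig import bot
from h import *
print(bot.get_ee_pos())
for f,o in ((.03,TH),(0,TH)): print(np.round(bot.ik(cmd(pushpt(.5)-f*HX,TH),quat()),2))
bot.movel(cmd(pushpt(.5)-.025*HX,TH),frame=quat(),rate=.12)
print(bot.get_clock(),bot.get_ee_pos(),bot.get_wrist_force().round(1))
p,d=bot.snapshot("scene"); cv2.imwrite("pics/scene5.png",cv2.resize(p[80:240,130:330,::-1],(800,600)))
p,d=bot.snapshot("wrist"); cv2.imwrite("pics/wrist5.png",p[:,:,::-1])
E
```

```text
[ 0.44019726 -0.20724974  0.08974721]
[ 0.39  0.53  0.03  2.12 -0.39  0.34 -0.66]
[ 0.34  0.55  0.06  2.06 -0.38  0.37 -0.7 ]
15.5333 [ 0.49553561 -0.1995096   0.10557836] [ 0.9 -0.7 -0.7]
```

View pics/scene5.png

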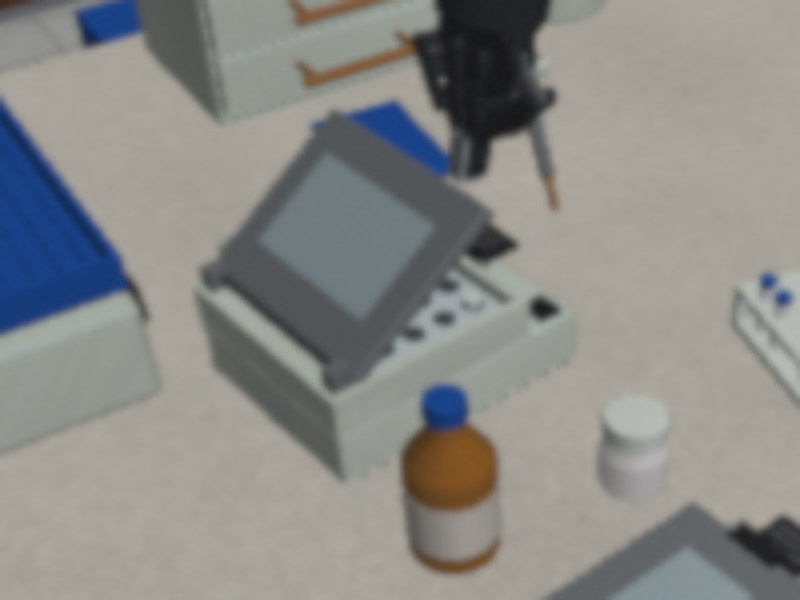

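View pics/wrist5.png

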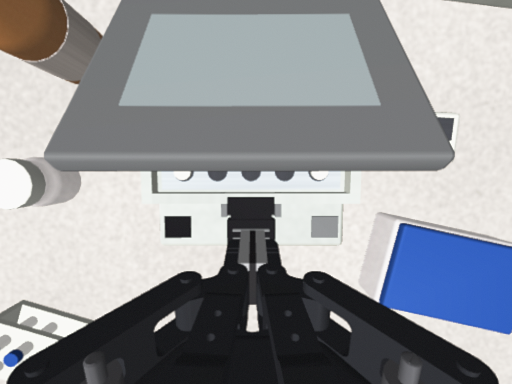

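The scene view shows the tips at (465,170), in front of the lid edge at (490,210). The wrist view shows them centred on the lid at (252,235). Now pushing along the arc.

```bash
python3 - <<'E'
from rig import bot
from h import *
f0=np.array(bot.get_wrist_force())
for a in np.arange(.5,1.31,.1):
    bot.movel(cmd(pushpt(a),TH),rate=.08)
    f=np.array(bot.get_wrist_force())-f0
    print(round(a,2),f.round(1))
    if np.linalg.norm(f)>15: break
print(bot.get_clock())
p,d=bot.snapshot("scene"); cv2.imwrite("pics/scene6.png",cv2.resize(p[80:240,130:330,::-1],(800,600)))
E
```

```text
0.5 [-0.  -0.2 -1. ]
0.6 [-0.9 -0.1 -0.9]
0.7 [-2.  -0.   0.4]
0.8 [ 0.1  0.5 -0.8]
0.9 [0.5 0.2 0.1]
1.0 [-0.9 -0.1 -0.4]
1.1 [-0.2  0.4 -0.7]
1.2 [ 0.3  0.2 -0. ]
1.3 [-0.1  0.2 -0.8]
18.7667
```

View pics/scene6.png

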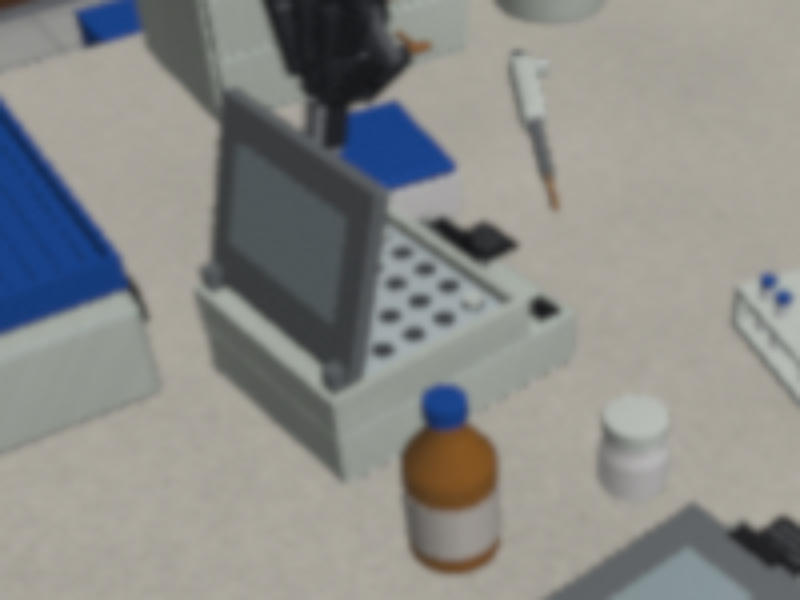

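The lid is nearly upright, its top edge running from (230,95) to (385,185). I'll carry on to the stop.

```bash
python3 - <<'E'
from rig import bot
from h import *
f0=np.array(bot.get_wrist_force())
for a in list(np.arange(1.4,1.75,.1))+list(np.arange(1.74,2.0,.02)):
    bot.movel(cmd(pushpt(a),TH),rate=.07)
    f=np.array(bot.get_wrist_force())-f0
    print(round(a,2),f.round(1))
    if np.linalg.norm(f)>12: break
print(bot.get_clock())
p,d=bot.snapshot("scene"); cv2.imwrite("pics/scene7.png",cv2.resize(p[80:240,130:330,::-1],(800,600)))
E
```

```text
1.4 [ 0.  -0.   0.1]
1.5 [ 0.3 -0.2 -0.2]
1.6 [ 0.6 -0.5  0. ]
1.7 [-0.4 -0.5  0.3]
1.74 [-0.4 -1.1 -0.2]
1.76 [ 0.9  0.2 -0. ]
1.78 [-0.2 -0.1 -0.1]
1.8 [-0.1 -0.9 -0. ]
1.82 [ 1.  -0.2 -0.1]
1.84 [-0.5 -0.4  1.2]
1.86 [-8.7 -0.9  7.2]
1.88 [-15.8   0.5  15.8]
22.1917
```

View pics/scene7.png

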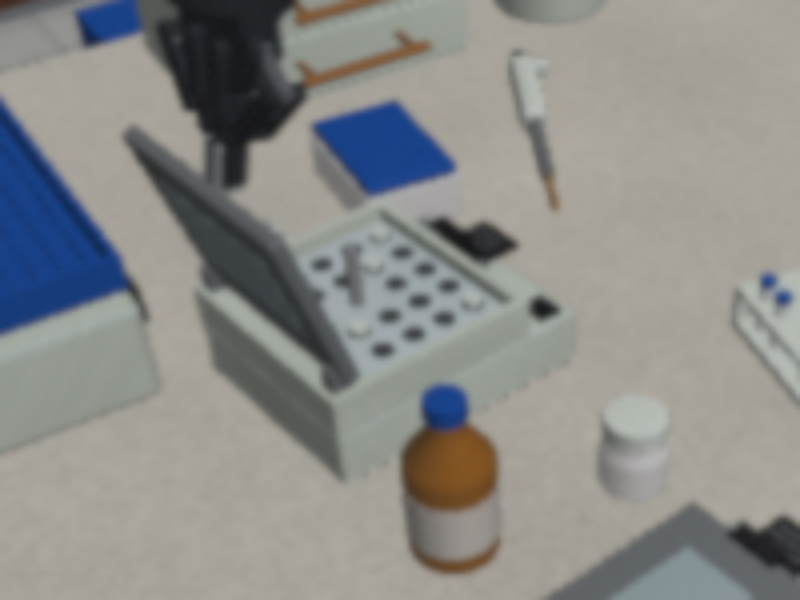

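The force rises at 1.86 rad, which matches the stop, and the lid leans well back (top edge at (130,130)). Now I'll back away and check.

```bash
python3 - <<'E'
from rig import bot
from h import *
P=bot.get_ee_pos()
bot.movel(P-.06*HX+[0,0,.0],rate=.12)
bot.movel(P-.13*HX+[0,0,.1],rate=.15)
bot.wait(.3)
print(bot.get_clock(),bot.get_wrist_force().round(1))
p,d=bot.snapshot("scene"); cv2.imwrite("pics/scene8.png",p[:,:,::-1])
c=bot.get_calibration("scene")
# lid angle from depth of points around lid
Q=[]
for v in range(100,185):
    for u in range(155,225):
        if d[v,u]>0:
            q=atdepth(c,u,v,d[v,u])-HINGE
            h=np.array([q@HX,q@HY,q[2]])
            if abs(h[1])<.08 and .04<h[2]<.15 and -.02<h[0]<.08: Q.append(h)
Q=np.array(Q)
if len(Q):
    k=np.polyfit(Q[:,2],Q[:,0],1); print(len(Q),k,'phi~',np.pi/2+np.arctan(k[0]), Q[:,2].max())
p,d=bot.snapshot("top"); cv2.imwrite("pics/top8.png",p[:,:,::-1])
E
```

```text
24.2 [ 0.   0.6 -0.1]
686 [0.19894788 0.01218529] phi~ 1.7671800288387 0.14230217761403793
```

View pics/scene8.png

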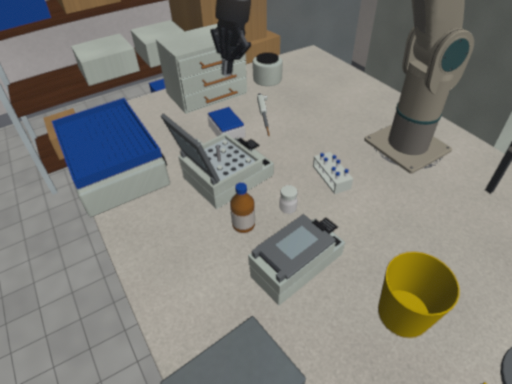

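View pics/top8.png

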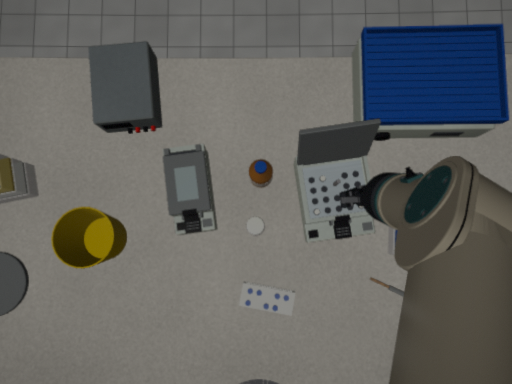

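The depth fit gives 1.77 rad against the expected 1.85, but it mixes the lid's faces. I'll do a cleaner check from the top view and compare with the at-stop picture.

```bash
python3 - <<'E'
from rig import bot
from h import *
p,d=bot.snapshot("top"); c=bot.get_calibration("top")
Q=[]
for v in range(118,170):
    for u in range(296,380):
        if d[v,u]>0:
            q=atdepth(c,u,v,d[v,u])-HINGE; h=np.array([q@HX,q@HY,q[2]])
            if abs(h[1])<.07 and .02<h[2]<.128: Q.append(h)
Q=np.array(Q); m=np.abs(Q[:,0])<.06; Q=Q[m]
for _ in range(4):
    k=np.polyfit(Q[:,2],Q[:,0],1); r=Q[:,0]-np.polyval(k,Q[:,2]); Q=Q[np.abs(r)<max(2.5*r.std(),.002)]
k2=np.polyfit(Q[:,0],Q[:,2],1)
print(len(Q),k,r.std(),np.pi/2+np.arctan(k[0]),np.pi/2+np.arctan(1/k2[0]))
p,d=bot.snapshot("scene"); a=cv2.imread("pics/scene7.png").astype(int); b=cv2.resize(p[80:240,130:330,::-1],(800,600))
df=np.abs(a-b.astype(int)).max(2)[120:400,100:380]; print('diff',(df>30).sum(), np.argwhere(df>30).min(0) if (df>30).any() else '',np.argwhere(df>30).max(0) if (df>30).any() else '')
cv2.imwrite("pics/scene9.png",b); print(bot.get_clock())
E
```

```text
1492 [ 0.2827867  -0.00672053] 0.0007302316911669537 1.8463872630512546 1.8482090001370794
diff 4017 [ 0 95] [ 72 190]
24.4
```

View pics/scene9.png

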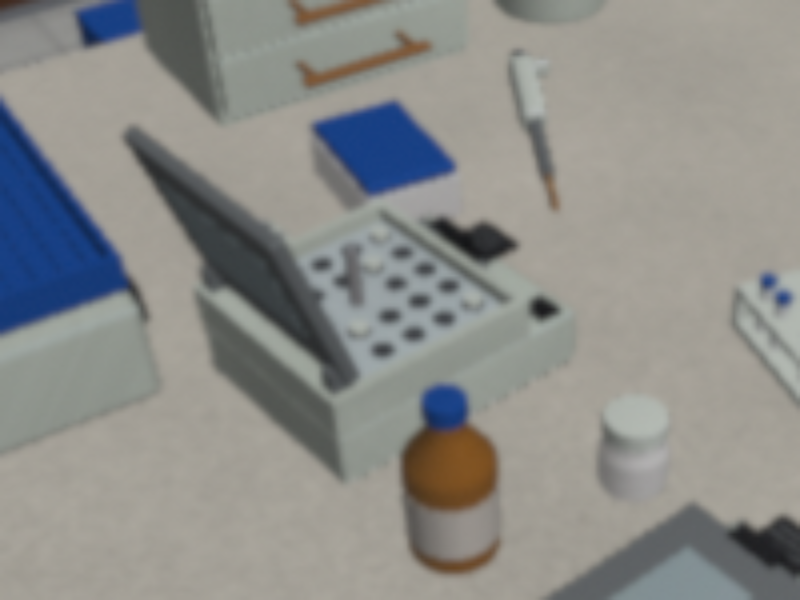

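The lid measures 1.847 rad and stayed at the stop after the arm withdrew. The only change since the at-stop picture is where the gripper used to be. Handing in.

```bash
python3 -c "
from rig import bot
print(bot.sign_off(),bot.get_clock())"
```

```text
the job is handed in; nothing more can be done
the job is handed in; nothing more can be done
```

The wide heater is open: I pressed its tab with the shut fingertips, the lid sprang up, and I pushed it back along its arc to the stop. I handed in just after 24.4 s on the robot's clock, with the gripper clear of everything.

**Final checks**
- **Lid angle:** a plane fit to the top camera's depth gives about 1.847 rad, against 1.85 rad for fully open. The lid looked the same in the pictures taken before and after the arm withdrew.
- **Stop:** the contact force only rose once the push reached 1.86 rad, which fits the lid meeting its stop.
- **Surroundings:** in the pictures the narrow heater is still shut and the objects I could see had not moved. In the last top view the arm hid the timer and tip box. The scene view shows the tip box in place. I did not check the timer separately.

**What failed or disagreed**
- **Missed first press:** the real fingertips were about 37 mm short of the reported TCP, so the first press touched nothing. I measured the gap in two cameras and corrected for it.
- **High force on the tab:** `force_limit` did not stop the second press, and the fingertips pushed down to about 95 N by the readings (limit 120 N). After that I checked the force myself at each step.
- **Rough angle fit:** a first estimate from the scene camera gave 1.77 rad, probably because it mixed several faces of the lid. I relied on the cleaner top-view fit instead.

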